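# Bring the red reference standard to the read port of a carousel analyser

### The job

Take the red glass standard out of the rack, stand it in the open well of the analyser's carousel and let go of it. Then turn the carousel by pushing gently and slowly on one of its posts until the red standard drops down into the read port near the orange index mark and locks the carousel. Lean on the post in the same direction with about 8 N for half a second to be sure that it has locked, never pushing with more than 18 N, and then back away. Leave the other standards and everything else on the bench alone.

Things in the scene. Friction and masses are not known exactly. Their poses are not given: they have to be found in the camera images.
- red_centre (a point): centre of the red standard: a loose, solid glass cylinder 16 mm in diameter and 80 mm tall (about 40 g), red with a black top 18 mm long, tapered to 9 mm over the lowest 7 mm; its z axis is its long axis, this point lies half-way up (40 mm above its foot). It starts upright in one of the four rack holes, its foot 15 mm above the table, its upper 50 mm standing clear of the rack
- rack: fixed white rack, 200 x 50 x 45 mm, with four holes 20 mm in diameter in a row along its own x axis, 48 mm apart; origin at the centre of its underside on the table. Grasp standards with the fingers closing along the rack's y axis
- analyser: fixed analyser with a white 250 x 250 mm carousel housing, 44 mm high, and a console with a screen along its +y side (from 125 to 275 mm from the origin, up to 102 mm high); origin on the table on the carousel's vertical axis, z up, x towards the orange index mark
- axis (a point): point on the carousel's vertical axis at the height of the metal deck's top, 50 mm above the table
- carousel: grey hub with four arms (top 63 mm above the table). Turns either way without end; 1 to 2 N at a post keeps it moving, and it stops at once when not pushed; meet a post slowly. When the well comes over the port slowly (50 mm/s or less) the standard drops 25 mm (centre then 65 mm above the table) and locks it within 3 mm of play: the push force climbs sharply. Over 18 N on it does damage
- well (a point): centre of the mouth of the carousel's only well: a round blue holder 36 mm across, its top 80 mm above the table, with an upright through-hole 18 mm in diameter, with a funnel mouth 28 mm wide and 8 mm deep, 80 mm from the axis. A standard put in it rides with its foot on the metal deck (50 mm above the table), its centre then 90 mm above the table. The point turns with the carousel
- post_a (a point): centre of the top of an upright steel push post, 14 mm in diameter (a roller, free to spin on its pin), at 90 mm from the carousel's axis and a quarter turn counter-clockwise (from above) from the well; it rises from its arm (62 mm above the table) to 110 mm above the table.
- post_b (a point): top centre of a like post, opposite the well
- post_c (a point): top centre of a like post, a quarter turn clockwise from the well
- index_mark (a point): top of the orange index mark, 16 x 12 mm, on the housing's rim, 116 mm from the axis, 47 mm above the table
- under_mark (a point): point on the deck's top in line with the index mark, 80 mm from the axis. The deck plate is adjustable and sits slightly turned in the housing: the true centre of the read port, a 19 mm hole 25 mm deep in the deck, lies 80 mm from the axis but up to 12 mm to either side of this point along the circle, so it has to be found by feel.
- blue_centre (a point): centre of the blue standard, same size as the red one, in another rack hole; leave it alone
- amber_centre (a point): centre of the amber-yellow standard, same size as the red one, in another rack hole; leave it alone
- green_centre (a point): centre of the green standard, same size as the red one, in another rack hole; leave it alone
- lid: loose round black lid, 124 mm across, 28 mm high, near the left of the robot; origin at the centre of its underside; leave it alone
- beaker: glass beaker, 68 mm across, 90 mm tall; origin at the centre of its underside; leave it alone
- bottle: white bottle with blue cap, 60 mm across, 110 mm tall; origin at the centre of its underside; leave it alone
- tipbox: pipette-tip box with a blue top, 120 x 85 x 57 mm; origin at the centre of its underside; leave it alone
- mouse: black computer mouse, 100 x 60 x 30 mm; origin at the centre of its underside; leave it alone

How it is judged (in metres and radians):
On the way, in this order (a step that is already met when the one before it is completed fails the run):
1. the red standard stands in the carousel's well, riding on the deck, let go (horizontal distance between red_centre and well below 0.005 m and angle between red_centre's own z axis and vertical below 0.15 rad and height (world z) of red_centre between 0.082 and 0.098 m and contact force between the fingers and red below 0.05 N), for 0.2 s.
2. the carousel is pushed with the fingers while the standard rides in the well (horizontal distance between red_centre and well below 0.005 m and angle between red_centre's own z axis and vertical below 0.15 rad and height (world z) of red_centre above 0.082 m and contact force between the fingers and carousel above 0.3 N and contact force between the fingers and red below 0.05 N), for 0.1 s.
3. the red standard is down in the read port and the fingers lean on the carousel with 4 N or more (horizontal distance between red_centre and well below 0.005 m and angle between red_centre's own z axis and vertical below 0.15 rad and height (world z) of red_centre below 0.07 m and contact force between the fingers and carousel above 4 N and contact force between the fingers and red below 0.05 N), for 0.2 s.
At the end, for the whole second after the job is handed in: the red standard stands upright (within 0.15 rad) in the carousel's well (axis within 5 mm) and down in the read port (its centre 60 to 70 mm above the table, within 18 mm of the point under the mark), everything at rest and let go (horizontal distance between red_centre and well below 0.005 m and angle between red_centre's own z axis and vertical below 0.15 rad and height (world z) of red_centre between 0.06 and 0.07 m and horizontal distance between red_centre and under_mark below 0.018 m and linear speed of red below 0.02 m/s and angular speed of carousel below 0.1 rad/s); the robot touches nothing.
It fails at once if the robot pressed on the carousel with more than 18 N (contact force between any of the fingers, the arm and carousel above 18 N).
It fails at once if the red standard was jammed against the carousel with more than 25 N (contact force between red and carousel above 25 N).
It fails at once if the red standard was tipped over or dropped (angle between red_centre's own z axis and vertical above 0.7 rad or height (world z) of red_centre below 0.035 m).
It fails at once if another standard was disturbed (distance of any of blue_centre, amber_centre, green_centre from where it was at the start of the episode above 0.015 m).
It fails at once if something else on the bench was disturbed (distance of any of lid, beaker, bottle, tipbox, mouse from where it was at the start of the episode above 0.03 m).
It also fails if it takes over 72 s, if anything falls off the work surface, if the arm or the gripper's body presses on something with over 40 N, if the wrist force passes 120 N, or if a joint passes its speed limit or range.

### The arm

A 6-joint arm with a two-finger parallel gripper is mounted at the origin on the work surface. World frame = base frame: x ahead of the robot, y to its left, z up, the work surface at z = 0. Lengths are in mm, angles in rad, forces in N, time in s.
With the tool pointing down it reaches from about 400 to 925 mm from the base axis. Payload 3.4 kg.
Tool frame: the origin (TCP) lies midway between the tips of the shut fingers; the grasp point (between the pads) lies 19 mm behind it; z points along the fingers, y is the line along which they close (so a half turn about z gives the same grasp; the last joint's range is limited). The gripper opens to 85 mm and grips with 20 to 120 N. Pads are 22 mm wide; open, the fingers measure 114 mm over their backs; the gripper's body (76 mm by 85 mm) begins 54 mm behind the grasp point. The pads swing forward as they close: fully open they stand 13 mm farther back than shut.
Start: joints at [1.163, 0.307, 1.506, -0, 1.328, -0.073], TCP at [188.414, 543.26, 231.305] pointing down, gripper open.
Joint ranges: [-3.12, 3.12], [-1.05, 2.28], [0.14, 2.33], [-1.42, 4.57], [0.1, 2.73], [-2.68, 2.68]. Speed limits (rad/s): [2.57, 2.57, 3.14, 3.14, 3.14, 3.14].

### API

Orientations are given as a 3x3 rotation matrix whose columns are the frame's x, y, z axes.
In Python, from plant import * gives the robot as it stands.
- The arm moves only by the tool arm_command, never from a script. Its argument "plan" is a list that holds one entry, the list of rows, each a list of 7 numbers: the turn, a rotation vector about the tool's x, y, z scaled (see below), then the shift along the tool's x, y, z scaled (see below), then the finger opening in mm, from 0 to 85.4. A call has exactly 10 rows; each row is the pose to reach, as a shift and turn from the pose commanded when the call began, along the tool's axes at that moment, turning the shorter way round; what a row does not reach only later rows make up. The controller multiplies each number of a shift by 0.15 m and each number of a turn by pi rad. A row lasts 1/8 s, in which the tool goes at most 62.5 mm and 10.7 degrees, less where a joint would pass 70% of its speed; a pose out of reach is approached as far as the arm can. A call with a number of a shift or a turn outside -1 to 1 is refused whole. A call with a gripper value outside its range is refused whole. The fingers move at their own pace and stop on an object; "newtons" is the grip in N (left out, the last holds). Time passes only in rows, so rows that repeat a pose let the fingers close, or fill a call up. It gives the time, the measured TCP pose, the force, the opening and the grip force at its end, in the units of the state.
- read_state(): the state, without advancing time (a new reading comes with each control period).
- grab_frame(name): name is "side" or "top"; returns (picture, depth): 420x560x3 uint8, blue, green, red; 420x560 float32, mm along the optical axis (not along the pixel's ray), 0 where there is no reading.
- calibration(name): a dict with "mtx" (3x3 intrinsics, pixels), "R" (3x3) and "t" (3): a world point X has camera coordinates R X + t. Camera axes: x right, y down, z forward; pixel columns grow to the right and rows downward; lengths in mm; the calibration is good to about 2 mm. A picture is of the moment at which its call begins. calibration takes no time and is no camera call.
- sign_off(): hands the job in; it is judged then, once.
The state is a dict: "time": time; "qpos": joint angles; "qd": joint speeds; "tau": joint torques, N m; "eef_pos": TCP position; "orientation": TCP orientation; "force": force on the tool from outside, world axes, zero at the start; "wrist_torque": the same for the moment, N m; "gripper_width": finger opening in mm; "grip_force": force on a finger pad.
Only numpy, scipy, OpenCV 4.12 (cv2) and the standard library are available. Lean on these libraries where they do the work, as an engineer would, in place of code of your own. Each camera call takes 0.05 s, during which the arm holds its last target. There are 200 camera calls.

## Working session

There is one attempt and no reset: what is moved stays moved. The work goes in short steps, Python scripts to look and compute and a tool call to move; the robot and the scene stay as the last step left them, time stands still between calls to the robot, and variables do not carry over. Pictures are saved under pics/ and viewed, at most 10 in all, crops included, and the job is handed in when it is done.

Besides the shell and the picture viewer there is one more tool, called after "Emit:" as name(argument=value, ...) on one line, values as JSON. arm_command: Moves the arm, as the interface text tells. Its arguments: {"type":"object","properties":{"plan":{"type":"array"},"newtons":{"type":"number"}},"required":["plan"]}

```bash
mkdir -p pics; ls; python3 - <<'E'
from plant import *
import cv2,numpy as np
np.set_printoptions(precision=4,suppress=True)
print(read_state())
for n in("side","top"):
    p,d=grab_frame(n);cv2.imwrite(f"pics/{n}0.png",p);np.savez(f"{n}0.npz",p=p,d=d)
    print(n,calibration(n))
E
```

```text
pics
{'time': 0.0, 'qpos': array([ 1.1635,  0.3076,  1.5077, -0.    ,  1.3284, -0.0735]), 'qd': array([ 0.0003, -0.0002,  0.0003,  0.0012,  0.0003, -0.0009]), 'tau': array([  0.0012, -45.7538, -25.1915,   0.0003,   0.013 ,   0.    ]), 'eef_pos': array([188.142 , 542.5817, 230.3596]), 'orientation': array([[-0.9448,  0.3276, -0.0008],
       [ 0.3276,  0.9448, -0.0019],
       [ 0.0001, -0.0021, -1.    ]]), 'force': array([ 0.811 , -0.8761,  0.0237]), 'wrist_torque': array([-0.0271, -0.0311, -0.0107]), 'grip_force': 0.0, 'gripper_width': 85.16891942682767}
side {'mtx': array([[545.0929,   0.    , 287.888 ],
       [  0.    , 545.0929, 208.0891],
       [  0.    ,   0.    ,   1.    ]]), 'R': array([[ 0.9942, -0.1073, -0.0071],
       [-0.0871, -0.7652, -0.6379],
       [ 0.063 ,  0.6348, -0.7701]]), 't': array([-532.7999,   37.1369, 1380.7193])}
top {'mtx': array([[523.9761,   0.    , 284.132 ],
       [  0.    , 523.9761, 209.505 ],
       [  0.    ,   0.    ,   1.    ]]), 'R': array([[ 0.0025, -1.    ,  0.0062],
       [-0.9816, -0.0036, -0.1908],
       [ 0.1908, -0.0056, -0.9816]]), 't': array([-102.4623,  517.6507, 1314.754 ])}
```

View pics/side0.png

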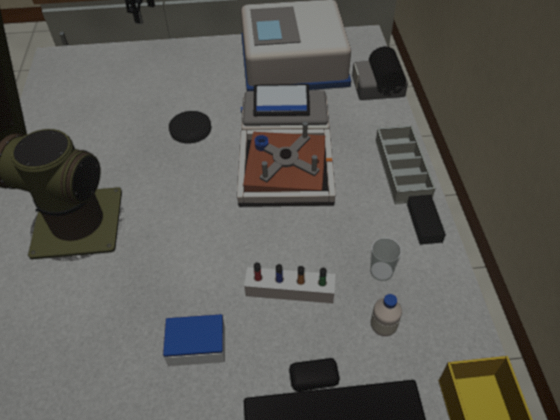

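View pics/top0.png

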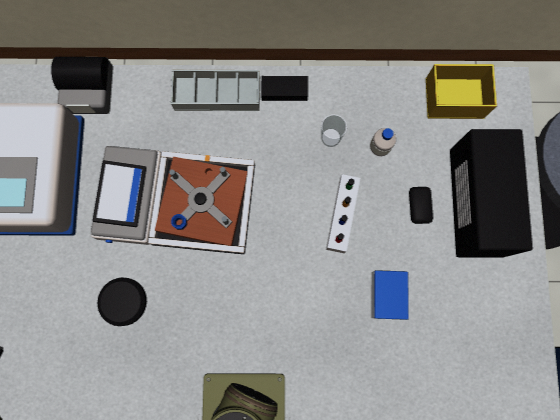

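```bash
cat > h.py <<'E'
from plant import *
import cv2,numpy as np
np.set_printoptions(precision=4,suppress=True)
def ray(n,u,v,z):
    c=calibration(n);C=-c["R"].T@c["t"];d=c["R"].T@np.linalg.inv(c["mtx"])@[u,v,1]
    return C+d*(z-C[2])/d[2]
def tri(pt,ps):
    A=[];b=[]
    for n,p in(("top",pt),("side",ps)):
        c=calibration(n);C=-c["R"].T@c["t"];d=c["R"].T@np.linalg.inv(c["mtx"])@[p[0],p[1],1];d/=np.linalg.norm(d)
        P=np.eye(3)-np.outer(d,d);A.append(P);b.append(P@C)
    return np.linalg.lstsq(np.vstack(A),np.hstack(b),rcond=None)[0]
def proj(n,X):
    c=calibration(n);q=c["mtx"]@(c["R"]@np.array(X,float)+c["t"]);return q[:2]/q[2]
E
python3 - <<'E'
from h import *
t=np.load("top0.npz")["p"];s=np.load("side0.npz")["p"]
a=cv2.resize(t[145:260,145:260],(460,460),interpolation=cv2.INTER_CUBIC)
b=cv2.resize(t[170:255,320:365],(243,459),interpolation=cv2.INTER_CUBIC)
cv2.imwrite("pics/c1.png",np.hstack([a,np.vstack([b,b[:1]])]))
a=cv2.resize(s[115:210,230:340],(660,570),interpolation=cv2.INTER_CUBIC);cv2.imwrite("pics/c2.png",a)
E
```

```text
(no output)
```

View pics/c1.png

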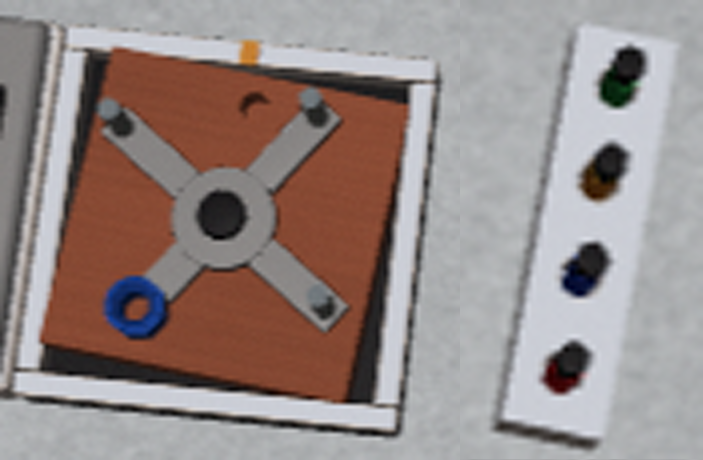

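View pics/c2.png

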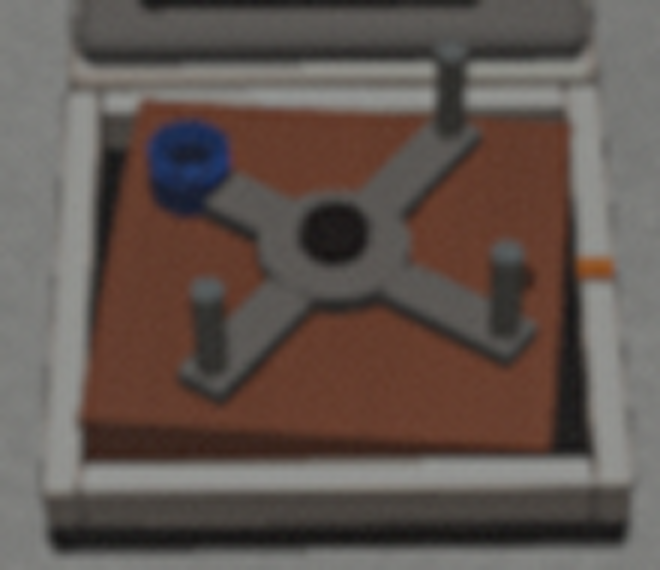

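The top view shows the carousel hub at about (200,199), the blue well at (179,222), posts at (172,172), (223,169) and (224,218), and the port at about (208,171) below the mark at (207,158). The red standard is the lowest of the four in the rack, at about (340,237). In the side view the well is at (261,142) and the red standard at (257,270).

```bash
python3 - <<'E'
from h import *
def cen(m,x0,y0,x1,y1):
    k=np.zeros_like(m);k[y0:y1,x0:x1]=m[y0:y1,x0:x1]
    n,l,st,c=cv2.connectedComponentsWithStats(k);i=1+np.argmax(st[1:,4]);return c[i],st[i]
for n,wb,mb,bb in(("top",(160,205,195,240),(195,148,220,165),(320,170,365,255)),("side",(245,125,275,155),(320,150,345,165),(240,255,340,305))):
    p=np.load(n+"0.npz")["p"];h=cv2.cvtColor(p,cv2.COLOR_BGR2HSV)
    blue=cv2.inRange(h,(105,120,60),(130,255,255));c,s=cen(blue,*wb);print(n,"well",c,s,ray(n,*c,80 if n=="top" else 72))
    o=cv2.inRange(h,(8,170,140),(20,255,255));c,s=cen(o,*mb);print("mark",c,s,ray(n,*c,47))
    g=cv2.cvtColor(p,cv2.COLOR_BGR2GRAY)
    # standards: rack & black tops
    k=np.zeros_like(g);k[bb[1]:bb[3],bb[0]:bb[2]]=((g<70)&(h[...,1]<90))[bb[1]:bb[3],bb[0]:bb[2]]
    N,l,st,cc=cv2.connectedComponentsWithStats(k)
    for i in range(1,N):
        if st[i,4]>8: print("black",cc[i],st[i],ray(n,*cc[i],86))
q=lambda u,v:(145+u/4-.4,145+v/4-.4)
r=lambda u,v:(230+u/6-.4,115+v/6-.4)
for nm,a,b,z in(("hub",(222,215),(334,232),63),("pc",(107,108),(451,50),110),("pb",(312,98),(508,251),110),("pa",(318,293),(207,290),110)):
    a=q(*a);b=r(*b);print(nm,ray("top",*a,z),ray("side",*b,z),tri(a,b))
print("port",ray("top",*q(253,110),50))
for c in((70,50),(437,62),(398,433),(10,392)): print("housing",ray("top",*q(*c),44))
rr=lambda u,v:(320+(u-460)/5.4-.4,170+v/5.4-.4)
for c in((582,25),(678,42),(600,440),(500,425)): print("rack",ray("top",*rr(*c),45))
C=calibration("top");print(-C["R"].T@C["t"])
E
```

```text
top well [178.1908 221.0458] [171 214  15  15 131] [481.394  167.5664  80.    ]
mark [207. 158.] [206 156   3   5  15] [657.3507 104.5951  47.    ]
black [350.5667 181.7667] [346 179   8   7  30] [ 584.0681 -270.7902   86.    ]
black [347.4231 199.5   ] [345 197   6   6  26] [ 537.549  -261.7693   86.    ]
black [343.5517 217.7586] [339 215   8   7  29] [ 490.2877 -250.9993   86.    ]
black [339.8966 236.2759] [336 234   8   6  29] [ 443.0115 -240.9065   86.    ]
black [334.6667 249.9583] [327 248  17   5  24] [ 408.4724 -227.2126   86.    ]
side well [261.1596 140.9255] [255 136  13  11  94] [482.5161 169.1706  72.    ]
mark [328. 159.] [328 159   1   1   1] [655.1973 105.7585  47.    ]
black [256.717  266.9811] [254 263   7   9  53] [ 442.0743 -241.3946   86.    ]
black [278.2167 269.9667] [276 264   6  18  60] [ 487.947  -254.3389   86.    ]
black [300.3818 270.6364] [298 266   6  12  55] [ 535.5634 -261.4355   86.    ]
black [322.36   274.9333] [319 268   7  18  75] [ 581.2917 -277.6357   86.    ]
black [288.7716 294.1951] [246 288  87  14 451] [ 504.1823 -316.9574   86.    ]
hub [544.0725 116.7649  63.    ] [542.7658 124.1792  63.    ] [542.0512 115.3524  71.7918]
pc [602.6106 184.0006 110.    ] [601.8049 184.5801 110.    ] [602.0139 183.7489 110.8771]
pb [609.6691  55.0794 110.    ] [609.5826  57.1879 110.    ] [609.1031  54.8176 112.3645]
pa [484.7081  48.2531 110.    ] [482.3802  48.8692 110.    ] [483.3845  47.9125 111.3522]
port [617.8224 100.7308  50.    ]
housing [660.2153 224.6487  44.    ]
housing [652.9743 -19.866   44.    ]
housing [405.112    1.8738  44.    ]
housing [430.8385 252.5622  44.    ]
rack [ 614.8155 -254.5976   45.    ]
rack [ 606.402  -301.5621   45.    ]
rack [ 410.4018 -259.3808   45.    ]
rack [ 417.4368 -211.7267   45.    ]
[ 257.5756  -93.2454 1389.9637]
```

Emit:
arm_command(plan=[[[0,0,0,-0.1,-0.1,0,85],[0,0,0,-0.2,-0.2,0,85],[0,0,0,-0.3,-0.3,0,85],[0,0,0,-0.4,-0.4,0,85],[0,0,0,-0.5,-0.5,0,85],[0,0,0,-0.6,-0.6,0,85],[0,0,0,-0.7,-0.7,0,85],[0,0,0,-0.8,-0.8,0,85],[0,0,0,-0.9,-0.9,0,85],[0,0,0,-1,-1,0,85]]])

```text
time: 1.35
eef_pos: [281.5, 351.1, 231.4]
orientation: [[-0.945, 0.328, 0.0], [0.328, 0.945, 0.0], [-0.0, 0.0, -1.0]]
force: [0.2, 0.1, -0.2]
gripper_width: 85.2
grip_force: 0.0
```

Emit:
arm_command(plan=[[[0,0,0,-0.1,-0.07,0,85],[0,0,0,-0.2,-0.14,0,85],[0,0,0,-0.3,-0.21,0,85],[0,0,0,-0.4,-0.28,0,85],[0,0,0,-0.5,-0.35,0,85],[0,0,0,-0.6,-0.42,0,85],[0,0,0,-0.7,-0.49,0,85],[0,0,0,-0.8,-0.56,0,85],[0,0,0,-0.9,-0.63,0,85],[0,0,0,-1,-0.7,0,85]]])

```text
time: 2.6
eef_pos: [388.6, 202.8, 231.4]
orientation: [[-0.945, 0.328, 0.0], [0.328, 0.945, 0.0], [-0.0, 0.0, -1.0]]
force: [-0.2, -0.4, -0.7]
gripper_width: 85.2
grip_force: 0.0
```

Emit:
arm_command(plan=[[[0,0,0,-0.1,-0.07,0,85],[0,0,0,-0.2,-0.14,0,85],[0,0,0,-0.3,-0.21,0,85],[0,0,0,-0.4,-0.28,0,85],[0,0,0,-0.5,-0.35,0,85],[0,0,0,-0.6,-0.42,0,85],[0,0,0,-0.7,-0.49,0,85],[0,0,0,-0.8,-0.56,0,85],[0,0,0,-0.9,-0.63,0,85],[0,0,0,-1,-0.7,0,85]]])

```text
time: 3.85
eef_pos: [496.4, 54.7, 231.2]
orientation: [[-0.945, 0.328, -0.0], [0.328, 0.945, 0.0], [0.0, -0.0, -1.0]]
force: [0.4, 0.5, 0.0]
gripper_width: 85.1
grip_force: 0.0
```

Emit:
arm_command(plan=[[[0,0,0,-0.03,-0.1,0,85],[0,0,0,-0.06,-0.2,0,85],[0,0,0,-0.1,-0.3,0,85],[0,0,0,-0.13,-0.4,0,85],[0,0,0,-0.16,-0.5,0,85],[0,0,0,-0.19,-0.6,0,85],[0,0,0,-0.22,-0.7,0,85],[0,0,0,-0.26,-0.8,0,85],[0,0,0,-0.29,-0.9,0,85],[0,0,0,-0.32,-1,0,85]]])

```text
time: 5.1
eef_pos: [491.8, -102.8, 231.3]
orientation: [[-0.945, 0.328, -0.0], [0.328, 0.945, 0.0], [0.0, -0.0, -1.0]]
force: [0.1, 0.1, 0.0]
gripper_width: 85.3
grip_force: 0.0
```

Emit:
arm_command(plan=[[[0,0,-0.005,0,-0.12,0.08,85],[0,0,-0.01,0,-0.24,0.16,85],[0,0,-0.015,0,-0.36,0.24,85],[0,0,-0.02,0,-0.48,0.32,85],[0,0,-0.025,0,-0.6,0.4,85],[0,0,-0.03,0,-0.72,0.48,85],[0,0,-0.035,0,-0.84,0.56,85],[0,0,-0.039,0,-0.98,0.64,85],[0,0,-0.039,0,-0.98,0.67,85],[0,0,-0.039,0,-0.98,0.67,85]]])

```text
time: 6.35
eef_pos: [443.4, -240.5, 130.5]
orientation: [[-0.978, 0.21, -0.001], [0.21, 0.978, 0.001], [0.001, 0.001, -1.0]]
force: [-0.7, 1.0, -0.0]
gripper_width: 85.1
grip_force: 0.0
```

```bash
python3 - <<'E'
from h import *
s=read_state();print({k:s[k] for k in("time","eef_pos","orientation","force","gripper_width")})
ims=[]
for n in("top","side"):
    p,d=grab_frame(n);np.savez(n+"1.npz",p=p,d=d)
    u,v=(int(x) for x in proj(n,(443,-241,95)));ims.append(cv2.resize(p[v-45:v+45,u-45:u+45],(400,400),interpolation=cv2.INTER_CUBIC));print(n,u-45,v-45)
cv2.imwrite("pics/g1.png",np.hstack(ims))
E
```

```text
{'time': 6.35, 'eef_pos': array([ 443.4367, -240.4789,  130.5378]), 'orientation': array([[-0.9776,  0.2105, -0.0006],
       [ 0.2105,  0.9776,  0.0009],
       [ 0.0008,  0.0007, -1.    ]]), 'force': array([-0.6614,  0.9814, -0.0371]), 'gripper_width': 85.05914211226079}
top 295 190
side 211 219
```

View pics/g1.png

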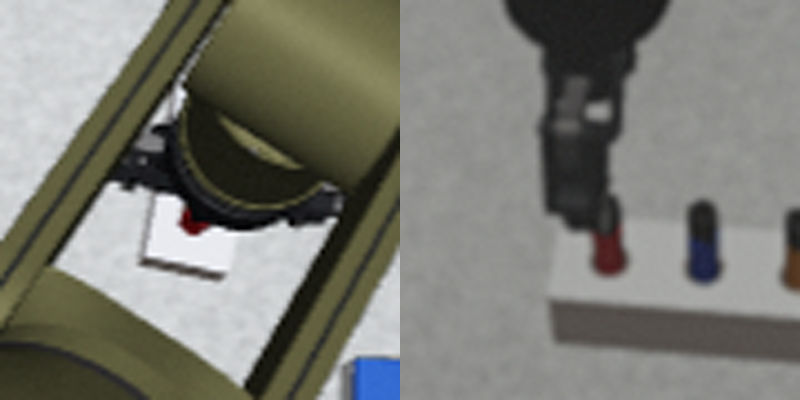

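The view shows the gripper straddling the red standard: in the right-hand crop it stands at about (608,240), between the fingers, with clearance. I'll go down and grip.

Emit:
arm_command(plan=[[[0,0,0,0,0,0.1,85],[0,0,0,0,0,0.2,75],[0,0,0,0,0,0.3,60],[0,0,0,0,0,0.4,50],[0,0,0,0,0,0.48,40],[0,0,0,0,0,0.51,40],[0,0,0,0,0,0.51,30],[0,0,0,0,0,0.51,20],[0,0,0,0,0,0.51,10],[0,0,0,0,0,0.51,10]]], newtons=30)

```text
time: 7.7
eef_pos: [444.0, -240.9, 54.8]
orientation: [[-0.978, 0.21, 0.001], [0.21, 0.978, -0.001], [-0.001, -0.0, -1.0]]
force: [0.2, -0.4, 1.3]
gripper_width: 15.4
grip_force: 29.3
```

Emit:
arm_command(plan=[[[0,0,0,0,0,-0.06,10],[0,0,0,0,0,-0.16,10],[0,0,0,0,0,-0.28,10],[0,0,0,0,0,-0.4,10],[0,0,0,0,0,-0.52,10],[0,0,0,0,0.05,-0.64,10],[0,0,0,0,0.12,-0.74,10],[0,0,0,0,0.2,-0.82,10],[0,0,0,0,0.3,-0.87,10],[0,0,0,0,0.4,-0.87,10]]])

```text
time: 8.95
eef_pos: [456.7, -180.9, 185.2]
orientation: [[-0.978, 0.209, 0.001], [0.209, 0.978, -0.0], [-0.001, -0.0, -1.0]]
force: [-0.4, -0.2, -0.4]
gripper_width: 15.4
grip_force: 29.2
```

Emit:
arm_command(plan=[[[0,0,0,0.01,0.1,0,10],[0,0,0,0.03,0.2,0,10],[0,0,0,0.05,0.3,0,10],[0,0,0,0.06,0.4,0,10],[0,0,0,0.08,0.5,0,10],[0,0,0,0.1,0.6,0,10],[0,0,0,0.11,0.7,0,10],[0,0,0,0.13,0.8,0,10],[0,0,0,0.14,0.9,0,10],[0,0,0,0.16,1,0,10]]])

```text
time: 10.2
eef_pos: [464.4, -29.3, 184.8]
orientation: [[-0.978, 0.21, 0.0], [0.21, 0.978, -0.0], [-0.0, 0.0, -1.0]]
force: [-0.4, -0.6, -0.5]
gripper_width: 14.9
grip_force: 29.2
```

Emit:
arm_command(plan=[[[0,0,0,0.02,0.1,0,10],[0,0,0,0.04,0.2,0,10],[0,0,0,0.06,0.3,0,10],[0,0,0,0.07,0.4,0,10],[0,0,0,0.09,0.5,0,10],[0,0,0,0.11,0.62,0,10],[0,0,0,0.13,0.74,0,10],[0,0,0,0.15,0.86,0,10],[0,0,0,0.16,0.95,0,10],[0,0,0,0.16,1,0,10]]])

```text
time: 11.45
eef_pos: [472.3, 122.3, 184.8]
orientation: [[-0.978, 0.209, 0.0], [0.209, 0.978, -0.0], [-0.0, -0.0, -1.0]]
force: [0.5, -0.9, -1.2]
gripper_width: 15.0
grip_force: 29.3
```

Emit:
arm_command(plan=[[[0,0,0,0,0.08,0,10],[0,0,0,0,0.16,0,10],[0,0,0,0,0.23,0,10],[0,0,0,0,0.28,0.05,10],[0,0,0,0,0.31,0.1,10],[0,0,0,0,0.33,0.15,10],[0,0,0,0,0.33,0.2,10],[0,0,0,0,0.33,0.25,10],[0,0,0,0,0.33,0.27,10],[0,0,0,0,0.33,0.27,10]]])

```text
time: 12.7
eef_pos: [482.5, 169.6, 144.1]
orientation: [[-0.978, 0.21, -0.001], [0.21, 0.978, -0.0], [0.0, -0.0, -1.0]]
force: [0.2, -0.3, 0.0]
gripper_width: 15.2
grip_force: 29.3
```

```bash
python3 - <<'E'
from h import *
s=read_state();print({k:s[k] for k in("time","eef_pos","orientation","force","gripper_width")})
ims=[]
for n in("top","side"):
    p,d=grab_frame(n);np.savez(n+"2.npz",p=p,d=d)
    u,v=(int(x) for x in proj(n,(483,169,90)));ims.append(cv2.resize(p[v-30:v+30,u-30:u+30],(400,400),interpolation=cv2.INTER_CUBIC));print(n,u-30,v-30)
cv2.imwrite("pics/g2.png",np.hstack(ims))
E
```

```text
{'time': 12.7, 'eef_pos': array([482.4512, 169.6143, 144.0543]), 'orientation': array([[-0.9777,  0.2099, -0.0005],
       [ 0.2099,  0.9777, -0.0002],
       [ 0.0005, -0.0003, -1.    ]]), 'force': array([ 0.178 , -0.3072,  0.0207]), 'gripper_width': 15.207622688122177}
top 146 189
side 231 105
```

View pics/g2.png

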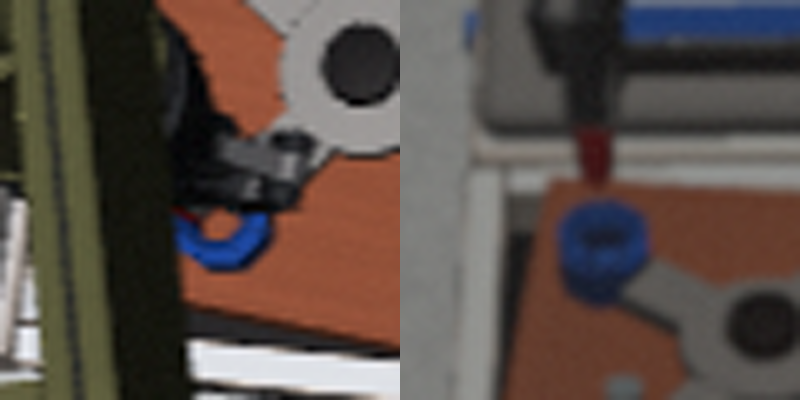

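```bash
python3 - <<'E'
from h import *
f=lambda u,v:(231+(u-400)/6.667-.4,105+v/6.667-.4)
print(ray("side",*f(597,183),106),ray("side",*f(603,233),80))
p=np.load("side2.npz")["p"];h=cv2.cvtColor(p,cv2.COLOR_BGR2HSV)[105:165,231:291]
r=cv2.inRange(h,(0,130,30),(6,255,255))|cv2.inRange(h,(174,130,30),(180,255,255));
ys,xs=np.where(r[15:28,20:40]);
for y in range(13):
    x=xs[ys==y]
    if len(x): print(y+15+105,x.mean()+20+231,len(x))
print(proj("side",(482.5,169.6,106)),proj("side",(482.5,169.6,125)),proj("side",(483,169,80)))
b=cv2.inRange(h,(105,120,40),(130,255,255));ys,xs=np.where(b[25:]);print(xs.min()+231,xs.max()+231,ys.min()+130,ys.max()+130)
E
```

```text
[481.2157 167.0821 106.    ] [482.3371 166.0087  80.    ]
125 259.5 4
126 259.5 4
127 260.0 3
128 259.5 4
129 260.0 3
130 260.0 3
131 260.0 3
132 260.0 3
[260.5628 131.3643] [260.2301 125.9309] [261.2108 138.7616]
255 267 136 149
```

In the side view the foot is at about (260,132) above the ring, which is centred at x≈261; they line up to within about 1 mm. Next I lower it into the funnel.

Emit:
arm_command(plan=[[[0,0,0,-0.005,-0.002,0.03,10],[0,0,0,-0.005,-0.002,0.06,10],[0,0,0,-0.005,-0.002,0.09,10],[0,0,0,-0.005,-0.002,0.12,10],[0,0,0,-0.005,-0.002,0.15,10],[0,0,0,-0.005,-0.002,0.17,10],[0,0,0,-0.005,-0.002,0.19,10],[0,0,0,-0.005,-0.002,0.21,10],[0,0,0,-0.005,-0.002,0.22,10],[0,0,0,-0.005,-0.002,0.22,10]]])

```text
time: 14.05
eef_pos: [483.2, 169.4, 111.2]
orientation: [[-0.978, 0.21, -0.0], [0.21, 0.978, -0.0], [0.0, -0.0, -1.0]]
force: [0.2, 0.3, -0.2]
gripper_width: 15.2
grip_force: 29.3
```

Emit:
arm_command(plan=[[[0,0,0,0,0,0.01,10],[0,0,0,0,0,0.02,10],[0,0,0,0,0,0.03,10],[0,0,0,0,0,0.04,10],[0,0,0,0,0,0.05,10],[0,0,0,0,0,0.06,10],[0,0,0,0,0,0.07,10],[0,0,0,0,0,0.08,10],[0,0,0,0,0,0.08,10],[0,0,0,0,0,0.08,10]]])

```text
time: 15.3
eef_pos: [483.3, 169.4, 99.3]
orientation: [[-0.978, 0.21, 0.0], [0.21, 0.978, 0.0], [-0.0, 0.0, -1.0]]
force: [0.3, 0.4, -1.0]
gripper_width: 15.3
grip_force: 29.3
```

Emit:
arm_command(plan=[[[0,0,0,0,0,0.01,10],[0,0,0,0,0,0.02,10],[0,0,0,0,0,0.03,10],[0,0,0,0,0,0.04,10],[0,0,0,0,0,0.05,10],[0,0,0,0,0,0.05,10],[0,0,0,0,0,0.05,18],[0,0,0,0,0,0.05,30],[0,0,0,0,0,0.05,45],[0,0,0,0,0,0.05,45]]])

```text
time: 16.55
eef_pos: [483.3, 169.4, 91.8]
orientation: [[-0.978, 0.21, 0.0], [0.21, 0.978, 0.0], [-0.0, 0.0, -1.0]]
force: [0.2, -0.1, 0.2]
gripper_width: 44.9
grip_force: 0.0
```

Emit:
arm_command(plan=[[[0,0,0,0,0,-0.04,45],[0,0,0,0,0,-0.12,45],[0,0,0,0,0,-0.22,45],[0,0,0,0,0,-0.33,45],[0,0,0.01,0,0,-0.42,45],[0,0,0.04,-0.06,0.04,-0.5,45],[0,0,0.07,-0.18,0.11,-0.5,20],[0,0,0.1,-0.32,0.2,-0.5,0],[0,0,0.13,-0.46,0.28,-0.5,0],[0,0,0.159,-0.581,0.36,-0.5,0]]])

```text
time: 17.8
eef_pos: [580.8, 204.2, 167.7]
orientation: [[-0.755, 0.656, 0.001], [0.656, 0.755, 0.0], [-0.0, 0.001, -1.0]]
force: [0.5, 0.4, 0.1]
gripper_width: -0.2
grip_force: 0.0
```

```bash
python3 - <<'E'
from h import *
s=read_state();print({k:s[k] for k in("time","eef_pos","orientation","force","gripper_width")})
ims=[]
for n in("top","side"):
    p,d=grab_frame(n);np.savez(n+"3.npz",p=p,d=d)
    u,v=(int(x) for x in proj(n,(540,130,90)));ims.append(cv2.resize(p[v-60:v+60,u-60:u+60],(400,400),interpolation=cv2.INTER_CUBIC));print(n,u-60,v-60)
cv2.imwrite("pics/g3.png",np.hstack(ims))
E
```

```text
{'time': 17.8, 'eef_pos': array([580.7789, 204.1503, 167.6535]), 'orientation': array([[-0.755 ,  0.6557,  0.0008],
       [ 0.6557,  0.755 ,  0.0002],
       [-0.0005,  0.0007, -1.    ]]), 'force': array([0.471 , 0.371 , 0.0867]), 'gripper_width': -0.20958201385316622}
top 133 137
side 223 84
```

View pics/g3.png

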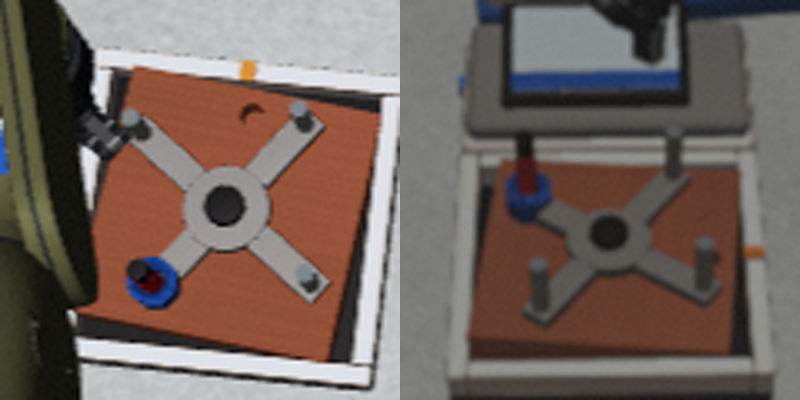

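The standard stands upright in the well (left crop (148,275), right crop (525,175)). The carousel has not moved, and the shut fingers are beside post_c at about (130,120). Now I go down and approach slowly.

Emit:
arm_command(plan=[[[0,0,0,0,0,0.05,0],[0,0,0,0,0,0.12,0],[0,0,0,0,0,0.2,0],[0,0,0,0,0,0.28,0],[0,0,0,0,0,0.36,0],[0,0,0,0,0,0.44,0],[0,0,0,0,0,0.5,0],[0,0,0,0,0,0.53,0],[0,0,0,0,0,0.53,0],[0,0,0,-0.01,0,0.53,0]]])

```text
time: 19.15
eef_pos: [581.3, 203.1, 87.7]
orientation: [[-0.758, 0.652, 0.001], [0.652, 0.758, 0.0], [-0.0, 0.001, -1.0]]
force: [-0.2, 1.0, 0.1]
gripper_width: 0.3
grip_force: 0.0
```

Emit:
arm_command(plan=[[[0,0,0,-0.01,0,0,0],[0,0,0,-0.02,0,0,0],[0,0,0,-0.03,0,0,0],[0,0,0,-0.04,0,0,0],[0,0,0,-0.05,0,0,0],[0,0,0,-0.06,0,0,0],[0,0,0,-0.065,0,0,0],[0,0,0,-0.07,0,0,0],[0,0,0,-0.075,0,0,0],[0,0,0,-0.08,0,0,0]]])

```text
time: 20.4
eef_pos: [589.7, 195.2, 87.3]
orientation: [[-0.758, 0.652, -0.001], [0.652, 0.758, 0.0], [0.001, -0.0, -1.0]]
force: [-1.2, 1.2, 0.1]
gripper_width: -0.0
grip_force: 0.7
```

Emit:
arm_command(plan=[[[0,0,0.0167,-0.0316,0.0051,0,0],[0,0,0.0333,-0.0633,0.0086,0,0],[0,0,0.05,-0.0953,0.0103,0,0],[0,0,0.0667,-0.1272,0.0104,0,0],[0,0,0.0833,-0.1592,0.0089,0,0],[0,0,0.1,-0.191,0.0057,0,0],[0,0,0.1167,-0.2225,0.0007,0,0],[0,0,0.1333,-0.2538,-0.0058,0,0],[0,0,0.15,-0.2847,-0.0139,0,0],[0,0,0.1667,-0.3152,-0.0237,0,0]]])

```text
time: 21.65
eef_pos: [623.6, 161.9, 87.3]
orientation: [[-0.328, 0.945, -0.0], [0.945, 0.328, 0.001], [0.001, 0.0, -1.0]]
force: [-0.6, 1.5, 0.2]
gripper_width: -0.1
grip_force: 0.9
```

Emit:
arm_command(plan=[[[0,0,0.0167,-0.0316,0.0051,0,0],[0,0,0.0333,-0.0633,0.0086,0,0],[0,0,0.05,-0.0953,0.0103,0,0],[0,0,0.0667,-0.1272,0.0104,0,0],[0,0,0.0833,-0.1592,0.0089,0,0],[0,0,0.1,-0.191,0.0057,0,0],[0,0,0.1167,-0.2225,0.0007,0,0],[0,0,0.1333,-0.2538,-0.0058,0,0],[0,0,0.15,-0.2847,-0.0139,0,0],[0,0,0.1667,-0.3152,-0.0237,0,0]]])

```text
time: 22.9
eef_pos: [636.2, 116.1, 87.3]
orientation: [[0.188, 0.982, 0.001], [0.982, -0.188, 0.001], [0.001, 0.001, -1.0]]
force: [0.4, 1.4, -0.1]
gripper_width: 0.4
grip_force: 0.9
```

Emit:
arm_command(plan=[[[0,0,0.0167,-0.0316,0.0051,0,0],[0,0,0.0333,-0.0633,0.0086,0,0],[0,0,0.05,-0.0953,0.0103,0,0],[0,0,0.0667,-0.1272,0.0104,0,0],[0,0,0.0833,-0.1592,0.0089,0,0],[0,0,0.1,-0.191,0.0057,0,0],[0,0,0.1167,-0.2225,0.0007,0,0],[0,0,0.1333,-0.2538,-0.0058,0,0],[0,0,0.15,-0.2847,-0.0139,0,0],[0,0,0.1667,-0.3152,-0.0237,0,0]]])

```text
time: 24.15
eef_pos: [624.3, 70.1, 87.3]
orientation: [[0.654, 0.756, 0.002], [0.756, -0.654, 0.0], [0.001, 0.001, -1.0]]
force: [1.3, 1.7, -1.1]
gripper_width: -0.0
grip_force: 0.9
```

Emit:
arm_command(plan=[[[0,0,0.0167,-0.0316,0.0051,0,0],[0,0,0.0333,-0.0633,0.0086,0,0],[0,0,0.05,-0.0953,0.0103,0,0],[0,0,0.0667,-0.1272,0.0104,0,0],[0,0,0.0833,-0.1592,0.0089,0,0],[0,0,0.1,-0.191,0.0057,0,0],[0,0,0.1167,-0.2225,0.0007,0,0],[0,0,0.1333,-0.2538,-0.0058,0,0],[0,0,0.15,-0.2847,-0.0139,0,0],[0,0,0.1667,-0.3152,-0.0237,0,0]]])

```text
time: 25.4
eef_pos: [591.0, 36.3, 87.4]
orientation: [[0.945, 0.328, 0.002], [0.328, -0.945, -0.0], [0.002, 0.001, -1.0]]
force: [1.6, 0.3, -1.8]
gripper_width: -0.1
grip_force: 0.9
```

```bash
cat > look.py <<'E'
from h import *
import sys
s=read_state();print(s["time"],s["eef_pos"],s["force"],s["orientation"][:2,1])
ax=np.array([543.7,116.1]);r=s["eef_pos"][:2]-ax
print("tcp angle",np.degrees(np.arctan2(r[1],r[0])),"radius",np.hypot(*r))
p,d=grab_frame("side");np.savez("side4.npz",p=p)
h=cv2.cvtColor(p,cv2.COLOR_BGR2HSV);m=cv2.inRange(h,(105,120,40),(130,255,255));m[:128]=0;m[190:]=0;m[:,:250]=0;m[:,340:]=0
n,l,st,c=cv2.connectedComponentsWithStats(m)
if n>1:
    i=1+np.argmax(st[1:,4]);w=ray("side",*c[i],70);q=w[:2]-ax;print("well",c[i],st[i],w,np.degrees(np.arctan2(q[1],q[0])),np.hypot(*q))
u,v=(int(x) for x in proj("side",(560,110,70)))
cv2.imwrite("pics/%s.png"%sys.argv[1],cv2.resize(p[v-60:v+60,u-60:u+60],(600,600),interpolation=cv2.INTER_CUBIC))
E
python3 look.py g4
```

```text
25.4 [591.0294  36.2953  87.4077] [ 1.6086  0.2955 -1.8142] [ 0.3281 -0.9447]
tcp angle -59.32927824671048 radius 92.78396317471967
```

View pics/g4.png

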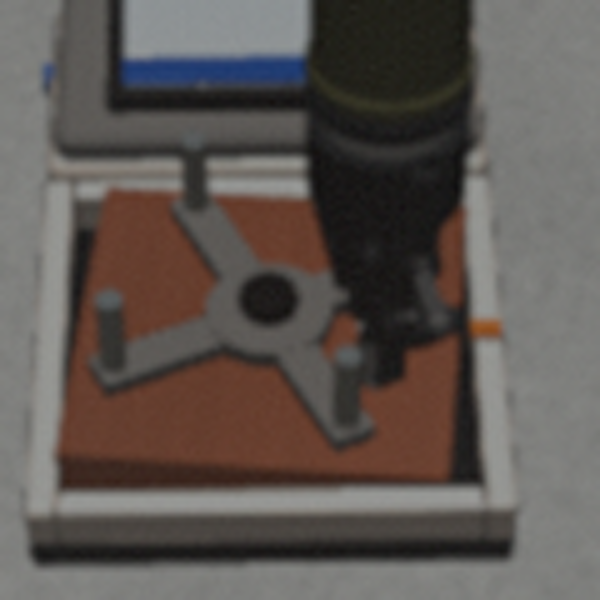

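The arm hides the well in this view. Post_c, at crop (347,357), is in contact with the fingers. From the fingers' position the well is at about 20°, with some 30° left to the port.

Emit:
arm_command(plan=[[[0,0,0.0067,-0.0126,0.0023,0,0],[0,0,0.0133,-0.0252,0.0042,0,0],[0,0,0.02,-0.0379,0.006,0,0],[0,0,0.0267,-0.0506,0.0074,0,0],[0,0,0.0333,-0.0633,0.0086,0,0],[0,0,0.04,-0.0761,0.0095,0,0],[0,0,0.0467,-0.0889,0.0101,0,0],[0,0,0.0533,-0.1017,0.0105,0,0],[0,0,0.06,-0.1145,0.0105,0,0],[0,0,0.0667,-0.1272,0.0104,0,0]]])

```text
time: 26.7
eef_pos: [572.4, 28.6, 87.4]
orientation: [[0.992, 0.125, 0.0], [0.125, -0.992, -0.0], [0.0, 0.0, -1.0]]
force: [2.0, 0.0, 0.5]
gripper_width: 0.4
grip_force: 0.7
```

Emit:
arm_command(plan=[[[0,0,0.002,-0.004,0.0006,0,0],[0,0,0.004,-0.007,0.0012,0,0],[0,0,0.006,-0.01,0.0018,0,0],[0,0,0.008,-0.014,0.0024,0,0],[0,0,0.01,-0.018,0.003,0,0],[0,0,0.012,-0.021,0.0036,0,0],[0,0,0.013,-0.024,0.004,0,0],[0,0,0.014,-0.027,0.0044,0,0],[0,0,0.016,-0.03,0.0048,0,0],[0,0,0.0167,-0.0316,0.0051,0,0]]])

```text
time: 27.95
eef_pos: [567.8, 27.3, 87.3]
orientation: [[0.997, 0.074, 0.0], [0.074, -0.997, 0.0], [0.0, -0.0, -1.0]]
force: [1.2, -0.1, 1.3]
gripper_width: -0.2
grip_force: 0.7
```

Emit:
arm_command(plan=[[[0,0,0.002,-0.004,0.0006,0,0],[0,0,0.004,-0.007,0.0012,0,0],[0,0,0.006,-0.01,0.0018,0,0],[0,0,0.008,-0.014,0.0024,0,0],[0,0,0.01,-0.018,0.003,0,0],[0,0,0.012,-0.021,0.0036,0,0],[0,0,0.013,-0.024,0.004,0,0],[0,0,0.014,-0.027,0.0044,0,0],[0,0,0.016,-0.03,0.0048,0,0],[0,0,0.0167,-0.0316,0.0051,0,0]]])

```text
time: 29.2
eef_pos: [563.2, 26.2, 87.3]
orientation: [[1.0, 0.021, -0.0], [0.021, -1.0, 0.0], [-0.0, -0.0, -1.0]]
force: [2.0, 0.1, 0.0]
gripper_width: 0.0
grip_force: 0.7
```

Emit:
arm_command(plan=[[[0,0,0.002,-0.004,0.0006,0,0],[0,0,0.004,-0.007,0.0012,0,0],[0,0,0.006,-0.01,0.0018,0,0],[0,0,0.008,-0.014,0.0024,0,0],[0,0,0.01,-0.018,0.003,0,0],[0,0,0.012,-0.021,0.0036,0,0],[0,0,0.013,-0.024,0.004,0,0],[0,0,0.014,-0.027,0.0044,0,0],[0,0,0.016,-0.03,0.0048,0,0],[0,0,0.0167,-0.0316,0.0051,0,0]]])

```text
time: 30.45
eef_pos: [558.4, 25.4, 87.3]
orientation: [[1.0, -0.031, -0.0], [-0.031, -1.0, 0.0], [-0.0, -0.0, -1.0]]
force: [1.2, 0.3, 0.5]
gripper_width: -0.1
grip_force: 0.7
```

Emit:
arm_command(plan=[[[0,0,0.001,-0.002,0.0004,0,0],[0,0,0.002,-0.004,0.0007,0,0],[0,0,0.003,-0.006,0.0011,0,0],[0,0,0.004,-0.008,0.0015,0,0],[0,0,0.005,-0.01,0.0018,0,0],[0,0,0.006,-0.012,0.0022,0,0],[0,0,0.008,-0.014,0.0026,0,0],[0,0,0.009,-0.017,0.003,0,0],[0,0,0.01,-0.019,0.0033,0,0],[0,0,0.011,-0.021,0.0037,0,0]]])

```text
time: 31.7
eef_pos: [555.2, 24.9, 87.3]
orientation: [[0.998, -0.066, -0.0], [-0.066, -0.998, -0.0], [-0.0, 0.0, -1.0]]
force: [1.5, 0.5, 1.0]
gripper_width: -0.1
grip_force: 0.7
```

Emit:
arm_command(plan=[[[0,0,0.001,-0.002,0.0004,0,0],[0,0,0.002,-0.004,0.0007,0,0],[0,0,0.003,-0.006,0.0011,0,0],[0,0,0.004,-0.008,0.0015,0,0],[0,0,0.005,-0.01,0.0018,0,0],[0,0,0.006,-0.012,0.0022,0,0],[0,0,0.008,-0.014,0.0026,0,0],[0,0,0.009,-0.017,0.003,0,0],[0,0,0.01,-0.019,0.0033,0,0],[0,0,0.011,-0.021,0.0037,0,0]]])

```text
time: 32.95
eef_pos: [552.1, 24.6, 87.3]
orientation: [[0.995, -0.1, -0.0], [-0.1, -0.995, 0.0], [-0.0, -0.0, -1.0]]
force: [1.7, -0.1, 1.2]
gripper_width: -0.0
grip_force: 0.6
```

Emit:
arm_command(plan=[[[0,0,0.001,-0.002,0.0004,0,0],[0,0,0.002,-0.004,0.0007,0,0],[0,0,0.003,-0.006,0.0011,0,0],[0,0,0.004,-0.008,0.0015,0,0],[0,0,0.005,-0.01,0.0018,0,0],[0,0,0.006,-0.012,0.0022,0,0],[0,0,0.008,-0.014,0.0026,0,0],[0,0,0.009,-0.017,0.003,0,0],[0,0,0.01,-0.019,0.0033,0,0],[0,0,0.011,-0.021,0.0037,0,0]]])

```text
time: 34.2
eef_pos: [548.9, 24.3, 87.3]
orientation: [[0.991, -0.134, -0.0], [-0.134, -0.991, -0.0], [-0.0, 0.0, -1.0]]
force: [0.7, -0.1, 0.6]
gripper_width: -0.2
grip_force: 0.6
```

Emit:
arm_command(plan=[[[0,0,0.001,-0.002,0.0004,0,0],[0,0,0.002,-0.004,0.0007,0,0],[0,0,0.003,-0.006,0.0011,0,0],[0,0,0.004,-0.008,0.0015,0,0],[0,0,0.005,-0.01,0.0018,0,0],[0,0,0.006,-0.012,0.0022,0,0],[0,0,0.007,-0.014,0.0025,0,0],[0,0,0.008,-0.015,0.0027,0,0],[0,0,0.009,-0.017,0.003,0,0],[0,0,0.01,-0.019,0.0033,0,0]]])

```text
time: 35.45
eef_pos: [546.0, 24.2, 87.3]
orientation: [[0.986, -0.165, 0.0], [-0.165, -0.986, -0.0], [0.0, 0.0, -1.0]]
force: [0.4, -0.9, 0.5]
gripper_width: -0.1
grip_force: 0.6
```

```bash
python3 look.py g5
```

```text
35.45 [546.0193  24.2114  87.3118] [ 0.4024 -0.9447  0.527 ] [-0.1655 -0.9862]
tcp angle -88.55414942963698 radius 91.91784410697498
well [315.625  156.5114] [310 150  13  13  88] [619.8     96.0555  70.    ] -14.756368932829911 78.69556048134729
```

View pics/g5.png

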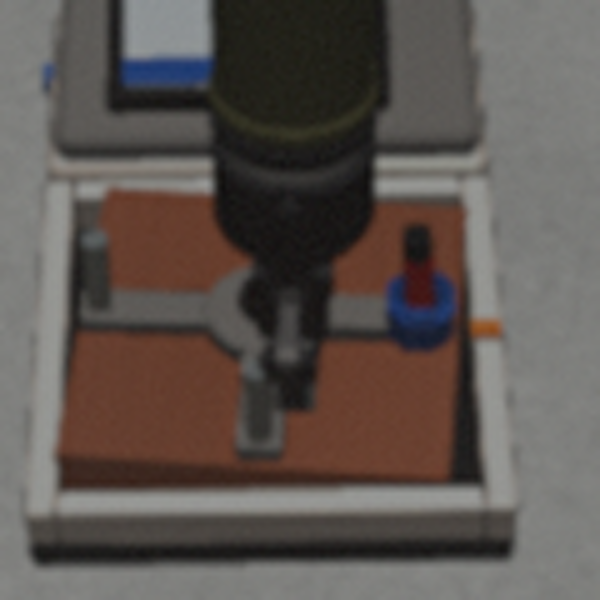

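The standard is still riding up in the well: in the crop its black top is at (417,235) and the ring at (420,310). The fingers are still on post_c, so I keep pushing.

Emit:
arm_command(plan=[[[0,0,0.001,-0.002,0.0004,0,0],[0,0,0.002,-0.004,0.0007,0,0],[0,0,0.003,-0.006,0.0011,0,0],[0,0,0.004,-0.008,0.0015,0,0],[0,0,0.005,-0.01,0.0018,0,0],[0,0,0.006,-0.012,0.0022,0,0],[0,0,0.007,-0.014,0.0025,0,0],[0,0,0.008,-0.015,0.0027,0,0],[0,0,0.009,-0.017,0.003,0,0],[0,0,0.01,-0.019,0.0033,0,0]]])

```text
time: 36.75
eef_pos: [543.1, 24.2, 87.3]
orientation: [[0.981, -0.196, -0.0], [-0.196, -0.981, -0.0], [-0.0, 0.0, -1.0]]
force: [1.1, -0.4, -0.7]
gripper_width: -0.0
grip_force: 0.6
```

Emit:
arm_command(plan=[[[0,0,0.001,-0.002,0.0003,0,0],[0,0,0.002,-0.003,0.0006,0,0],[0,0,0.003,-0.005,0.0009,0,0],[0,0,0.003,-0.006,0.0011,0,0],[0,0,0.004,-0.008,0.0014,0,0],[0,0,0.005,-0.01,0.0017,0,0],[0,0,0.006,-0.011,0.002,0,0],[0,0,0.007,-0.013,0.0022,0,0],[0,0,0.0075,-0.014,0.0025,0,0],[0,0,0.008,-0.016,0.0028,0,0]]])

```text
time: 38.0
eef_pos: [540.7, 24.2, 87.3]
orientation: [[0.975, -0.221, 0.0], [-0.221, -0.975, 0.0], [0.0, -0.0, -1.0]]
force: [1.6, -0.4, -0.3]
gripper_width: -0.2
grip_force: 0.6
```

Emit:
arm_command(plan=[[[0,0,0.001,-0.002,0.0003,0,0],[0,0,0.002,-0.003,0.0006,0,0],[0,0,0.003,-0.005,0.0009,0,0],[0,0,0.003,-0.006,0.0011,0,0],[0,0,0.004,-0.008,0.0014,0,0],[0,0,0.005,-0.01,0.0017,0,0],[0,0,0.006,-0.011,0.002,0,0],[0,0,0.007,-0.013,0.0022,0,0],[0,0,0.0075,-0.014,0.0025,0,0],[0,0,0.008,-0.016,0.0028,0,0]]])

```text
time: 39.25
eef_pos: [538.5, 24.3, 87.3]
orientation: [[0.969, -0.245, 0.0], [-0.245, -0.969, -0.0], [0.0, -0.0, -1.0]]
force: [2.4, -0.7, -0.9]
gripper_width: -0.1
grip_force: 1.0
```

```bash
python3 look.py g6; python3 - <<'E'
from h import *
# height of the black top above the ring, by rows, now and at the earlier picture
p=np.load("side4.npz")["p"];h=cv2.cvtColor(p,cv2.COLOR_BGR2HSV)
r=cv2.inRange(h,(0,150,20),(6,255,110))|cv2.inRange(h,(172,150,20),(180,255,110));ys,xs=np.where(r[125:165,300:325]);print("red rows",ys.min()+125,ys.max()+125,len(ys))
E
```

```text
39.25 [538.4923  24.3479  87.3075] [ 2.3591 -0.6833 -0.8573] [-0.2453 -0.9694]
tcp angle -93.24856051787026 radius 91.89973693187802
well [315.4458 158.    ] [310 152  12  13  83] [618.5711  90.684   70.    ] -18.750464149000788 79.06743883050932
red rows 153 155 9
```

```bash
python3 - <<'E'
import cv2
for n in("g5","g6"):
    p=cv2.imread(f"pics/{n}.png");print(n)
    for y in range(210,350,5): print(y,p[y,413:423].mean(0).astype(int),end=" ; ")
    print()
E
```

```text
g5
210 [45 59 97] ; 215 [ 44  60 101] ; 220 [40 54 89] ; 225 [32 40 59] ; 230 [28 29 32] ; 235 [27 27 26] ; 240 [28 28 28] ; 245 [25 25 25] ; 250 [21 21 21] ; 255 [20 21 21] ; 260 [22 22 32] ; 265 [23 22 50] ; 270 [22 22 61] ; 275 [21 20 64] ; 280 [21 22 65] ; 285 [21 23 65] ; 290 [21 23 65] ; 295 [19 21 65] ; 300 [22 22 65] ; 305 [49 32 62] ; 310 [85 48 49] ; 315 [98 55 37] ; 320 [86 48 30] ; 325 [71 41 29] ; 330 [58 36 29] ; 335 [48 30 25] ; 340 [47 29 22] ; 345 [50 33 30] ; 
g6
210 [44 59 96] ; 215 [44 59 99] ; 220 [43 59 98] ; 225 [44 59 98] ; 230 [45 60 98] ; 235 [44 58 98] ; 240 [44 60 98] ; 245 [ 45  60 100] ; 250 [ 45  60 100] ; 255 [42 54 89] ; 260 [33 39 58] ; 265 [29 30 33] ; 270 [27 27 28] ; 275 [26 26 28] ; 280 [23 24 26] ; 285 [20 22 22] ; 290 [20 21 24] ; 295 [23 23 41] ; 300 [23 25 60] ; 305 [19 23 69] ; 310 [28 25 68] ; 315 [63 39 60] ; 320 [99 55 46] ; 325 [103  58  35] ; 330 [87 49 32] ; 335 [68 39 28] ; 340 [52 32 26] ; 345 [49 32 26] ;
```

The profile shows that the standard has dropped: its top moved down by about 7 px, close to the 7 px expected for 25 mm. Now I lean gently in small steps.

Emit:
arm_command(plan=[[[0,0,0,-0.001,0,0,0],[0,0,0,-0.002,0,0,0],[0,0,0,-0.003,0,0,0],[0,0,0,-0.004,0,0,0],[0,0,0,-0.005,0,0,0],[0,0,0,-0.006,0,0,0],[0,0,0,-0.007,0,0,0],[0,0,0,-0.007,0,0,0],[0,0,0,-0.007,0,0,0],[0,0,0,-0.007,0,0,0]]])

```text
time: 40.55
eef_pos: [537.9, 24.5, 87.4]
orientation: [[0.969, -0.245, 0.001], [-0.245, -0.969, -0.0], [0.001, -0.0, -1.0]]
force: [4.7, -1.1, -2.2]
gripper_width: -0.1
grip_force: 2.6
```

Emit:
arm_command(plan=[[[0,0,0,-0.002,0,0,0],[0,0,0,-0.004,0,0,0],[0,0,0,-0.006,0,0,0],[0,0,0,-0.007,0,0,0],[0,0,0,-0.008,0,0,0],[0,0,0,-0.008,0,0,0],[0,0,0,-0.008,0,0,0],[0,0,0,-0.008,0,0,0],[0,0,0,-0.008,0,0,0],[0,0,0,-0.008,0,0,0]]])

```text
time: 41.8
eef_pos: [537.6, 24.6, 87.5]
orientation: [[0.969, -0.245, 0.003], [-0.245, -0.969, -0.0], [0.003, -0.0, -1.0]]
force: [6.8, -2.6, -3.5]
gripper_width: 0.1
grip_force: 3.4
```

Emit:
arm_command(plan=[[[0,0,0,-0.001,0,0,0],[0,0,0,-0.002,0,0,0],[0,0,0,-0.002,0,0,0],[0,0,0,-0.002,0,0,0],[0,0,0,-0.002,0,0,0],[0,0,0,-0.002,0,0,0],[0,0,0,-0.002,0,0,0],[0,0,0,-0.002,0,0,0],[0,0,0,-0.002,0,0,0],[0,0,0,-0.002,0,0,0]]])

```text
time: 43.05
eef_pos: [537.5, 24.6, 87.5]
orientation: [[0.969, -0.245, 0.003], [-0.245, -0.969, -0.001], [0.003, -0.0, -1.0]]
force: [6.6, -3.1, -3.7]
gripper_width: 0.1
grip_force: 3.6
```

Emit:
arm_command(plan=[[[0,0,0,0.01,0,0,0],[0,0,0,0.02,0,0,0],[0,0,0,0.04,0,0,0],[0,0,0,0.07,0,0,0],[0,0,0,0.1,0,0,0],[0,0,0,0.12,0,0,0],[0,0,0,0.13,0,-0.08,0],[0,0,0,0.13,0,-0.2,0],[0,0,0,0.13,0,-0.35,0],[0,0,0,0.13,0,-0.5,0]]])

```text
time: 44.3
eef_pos: [554.7, 20.2, 163.8]
orientation: [[0.969, -0.245, 0.0], [-0.245, -0.969, 0.0], [0.0, -0.0, -1.0]]
force: [0.4, -0.1, 0.7]
gripper_width: 0.3
grip_force: 0.0
```

Emit:
arm_command(plan=[[[0,0,0,0,0.1,-0.1,0],[0,0,0,0,0.2,-0.2,0],[0,0,0,0,0.3,-0.3,0],[0,0,0,0,0.4,-0.4,0],[0,0,0,0,0.5,-0.5,0],[0,0,0,0,0.6,-0.5,0],[0,0,0,0,0.7,-0.5,0],[0,0,0,0,0.75,-0.5,0],[0,0,0,0,0.75,-0.5,0],[0,0,0,0,0.75,-0.5,0]]])

```text
time: 45.55
eef_pos: [527.1, -88.5, 236.9]
orientation: [[0.97, -0.245, -0.001], [-0.245, -0.97, 0.001], [-0.001, -0.0, -1.0]]
force: [0.2, 0.7, 0.1]
gripper_width: 0.1
grip_force: 0.0
```

```bash
python3 look.py g7
```

```text
45.55 [527.0699 -88.5386 236.949 ] [0.1997 0.6687 0.1043] [-0.2451 -0.9695]
tcp angle -94.64596804541151 radius 205.3132364015053
well [315.5625 158.1375] [310 152  12  13  80] [618.8034  90.1494  70.    ] -19.06162819159403 79.46040106315573
```

View pics/g7.png

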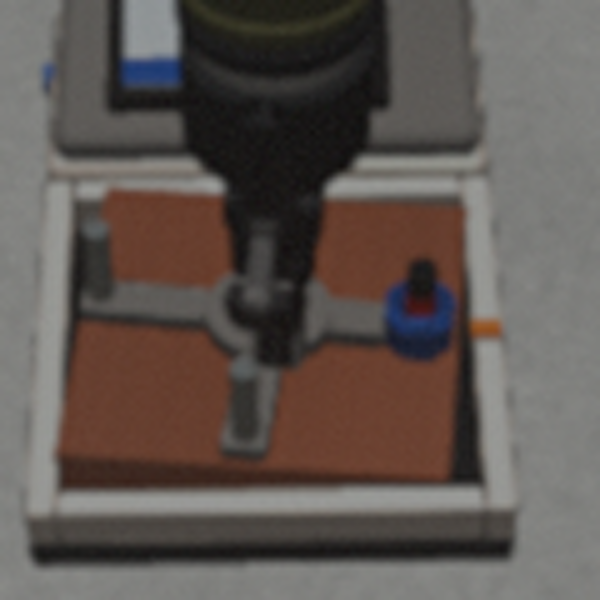

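The final view shows the red standard sunk in the well near the mark, with its black top at crop (423,270) just above the ring. The fingers are clear of everything, so I'm handing in.

```bash
python3 -c "
from plant import *
print(sign_off())"
```

```text
the job is handed in; nothing more can be done
None
```

The red standard is down in the read port with the carousel locked; I leaned on post_c with about 7–8 N for over half a second, backed the arm away and handed the job in at about 46 s (no verdict came back).

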